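# Slide the specimen tray across the gap onto the microscope stage and latch it

## Robot

A 7-joint arm with a two-finger parallel gripper is mounted at the origin on the work surface. World frame = base frame: x ahead of the robot, y to its left, z up, the work surface at z = 0. Lengths are in m, angles in degrees, forces in N, time in s.
With the tool pointing down it reaches from about 0.35 to 0.9 m from the base axis. Payload 7.2 kg.
Tool frame: the origin (TCP) lies midway between the tips of the shut fingers; the grasp point (between the pads) lies 19 mm behind it (env.grasp_offset is the distance from the TCP to the grasp point, in m); z points along the fingers, y is the line along which they close (so a half turn about z gives the same grasp; the last joint's range is limited). The gripper opens to 88 mm and grips with 3 to 60 N. Pads are 20 mm wide; open, the fingers measure 115 mm over their backs; the gripper's body (75 mm by 178 mm) begins 61 mm behind the grasp point.
Start: joints at [-77.132, 23.554, -0.728, 91.456, 0.321, 64.991, -4.71], TCP at [0.18, 0.598, 0.223] pointing down, gripper open.
Joint ranges: [-169.25, 169.25], [-16.82, 113.86], [-84.01, 82.57], [7.8, 145.47], [-59.2, 239.2], [7.22, 106.19], [-163.78, 163.78]. Speed limits (degrees/s): [136.94, 136.94, 172.46, 172.46, 180, 180, 180].

## Interface

Orientations are given as [roll, pitch, yaw] about the fixed x, y, z axes, in that order (R = Rz(yaw) Ry(pitch) Rx(roll)).
In Python, from station import env gives the robot as it stands.
- The arm moves only by the tool apply_moves, never from a script. Its argument "commands" is a list of rows, each an object with "linear": the shift along the tool's x, y, z in cm, a list of three; "turn": the turn about the tool's z in rad. A call has 1 to 12 rows; each row is the pose to reach, as a shift and turn from the pose commanded when the call began, along the tool's axes at that moment; what a row does not reach only later rows make up. A row lasts 1/12 s, in which the tool goes at most 41.7 mm and 7.16 degrees, less where a joint would pass 70% of its speed; a pose out of reach is approached as far as the arm can. A call with a gripper value outside its range is refused whole. "jaw" is the opening, from -1 (shut) to 1 (fully open), set as the call begins (left out, the last holds). The fingers move at their own pace and stop on an object; "force" is the grip in N (left out, the last holds). Time passes only in rows, so rows that repeat a pose let the fingers close. It gives the time, the measured TCP pose, the force, the opening and the grip force at its end, in the units of the state.
- env.get_state(): the state, without advancing time (a new reading comes with each control period).
- env.grab_frame(name): name is "side" or "top"; returns a dict with "frame" (480x640x3 uint8, red, green, blue), "range_z" (480x640 float32, m along the optical axis (not along the pixel's ray), 0 where there is no reading), "vertical_fov" (degrees; the focal length in pixels is half the picture's height over the tangent of half this angle, whatever the lens; pixels are square), "cx", "cy" (the principal point, pixels), "k1" (the pictures are not rectified: a ray, as slopes to the right and down, at radius r is drawn at 1 + k1 r^2 times it, then the intrinsics apply), "view" (4x4, takes a point from world to camera coordinates). Camera axes: x right, y down, z forward; pixel columns grow to the right and rows downward; lengths in m; the calibration is good to about 2 mm. A picture is of the moment at which its call begins.
- env.hand_in(): hands the job in; it is judged then, once.
The state is a dict: "t": time; "joint_pos": joint angles; "joint_velocities": joint speeds; "effort": joint torques, N m; "tcp_pos": TCP position; "tool_rot": TCP orientation; "force": force on the tool from outside, world axes, zero at the start; "torque": the same for the moment, N m; "width": finger opening in m; "gripper_force": force on a finger pad.
Only numpy, scipy, OpenCV 4.12 (cv2) and the standard library are available. Lean on these libraries where they do the work, as an engineer would, in place of code of your own. Each camera call takes 0.05 s, during which the arm holds its last target. There are 200 camera calls.

## Task

Slide the specimen tray flat from the wooden loading stand across the open gap onto the microscope's stage, pressing and pushing gently, until its nose is fully home against the stop under the lens; never lift it off, and never let its nose or its tail sag into the gap. Then swing the steel catch fully closed behind the tray so that it cannot slide back. Leave everything else on the desk where it is.

Things in the scene. Friction and masses are not known exactly. Their poses are not given: they have to be found in the camera images.
- tray: Open flat aluminium tray, 200 long (its y) x 120 wide (its x) x 22 mm tall, about 0.5 to 0.9 kg. Origin: centre of its underside; z up; its nose points to its -y, the way it must travel. Floor 5 mm thick, walls 4 mm thick. Two round specimens 42 mm across, tops 25 mm above the underside, are fixed in the nose end. The underside of the last 15 mm of the nose turns up by about 5 mm. Slippery underside.
- trough (a point): Centre of the floor of the empty trough across the tray's tail end, 78 mm behind the tray's centre (its +y) and 5 mm above its underside. The trough is 112 mm wide (x), 36 mm long (y), 17 mm deep, with flat hard floor and upright walls: fingertips set down in it can press the tail down, and push the tray on by the front wall (18 mm from here towards the nose).
- tray_nose (a point): Tip of the tray's nose, at mid-width, 5 mm above the underside.
- tray_balance (a point): The tray's balance point, 55 mm behind the nose tip, for the specimens are heavy. Beyond the stand's edge this point tips the tray nose-down into the gap, unless the tail is held down (2 to 5 N) until the nose bears on the stage. Once the tail has left the stand, pressing on the tail tips it tail-down instead.
- microscope: Black stereo microscope, fixed. Origin: on the desk exactly under the tray's centre when the tray is fully home, axes then parallel to the tray's. Its stage is a grey block, top 48 mm above the desk (2 mm lower than the stand). Guide fences 12 mm tall stand along the stage's sides, 127 mm apart, flared at the mouth. Column 180 mm from the origin towards -y, 400 mm tall.
- stage_edge (a point): Middle of the stage's edge on the gap side, at its top surface, 120 mm from the microscope's origin towards its +y.
- stage_stop (a point): Foot of the end stop's face at the far end of the stage, 100 mm from the microscope's origin towards its -y; a rigid steel bar 20 mm tall. The home tray's nose touches it.
- ring_lamp (a point): Centre of the underside of the white ring lamp (72 mm across) that hangs over the nose end of the home tray, 190 mm above the desk; the black head is above and behind it, towards -y.
- catch_pivot (a point): The catch's upright pivot at the robot-side corner of the stage mouth, at stage height: 90 mm towards -x and 109 mm towards +y from the microscope's origin.
- stand: Wooden loading stand, fixed, 150 (x) x 250 (y) x 50 mm tall, origin at the centre of its underside; low fences 10 mm tall and 130 mm apart along its top. Its -y end faces the microscope, roughly in line with the stage (within about 3 mm and 0.02 rad).
- stand_edge (a point): Middle of the stand's edge on the gap side, at its top surface. The open gap from here to the stage's edge is 82 to 96 mm.
- catch (a joint): Angle of the swing catch, a flat steel arm 10 mm wide, 75 mm from pivot to end, lying 4 to 16 mm above the stage. 0 = closed and stopped: it lies along the microscope's +x, 4 mm behind the home tray. It grows counter-clockwise seen from above, to 2.0; starting open at 1.5 to 1.95 it points to about +y, beside the tray's path. Light friction (1 N at the post); stays where left.
- catch_post (a point): Top of the upright black post on the catch's arm, 60 mm from the pivot; 12 mm in diameter, standing free for 30 mm below this point; push or pinch it to swing the catch.
- carton: Bystander: white carton 50 x 50 x 75 mm, origin under its centre.
- small_carton: Bystander: brown carton 40 x 60 x 40 mm, origin under its centre.
- lens_ring: Bystander: black lens ring 56 mm across, 12 mm high, origin under its centre.
- dish: Bystander: low glass dish 70 mm across, 16 mm high, origin under its centre.
- jar: Bystander: amber jar 48 mm across, 60 mm tall, origin under its centre.
Things that resemble listed ones, but are neither listed nor needed, are in the scene too. What is meant by the tray is not pink or yellow, and is the larger of those in its own colour.

How it is judged:
By the outcome, as a careful person would: the job done as asked, in the order asked, and still so for the second after the job is handed in, with the robot touching nothing.
It also fails if it takes over 69 s, if anything falls off the work surface, if the arm or the gripper's body presses on something with over 40 N, if the wrist force passes 120 N, or if a joint passes its speed limit or range.

## Working session

There is one attempt and no reset: what is moved stays moved. The work goes in short steps, Python scripts to look and compute and a tool call to move; the robot and the scene stay as the last step left them, time stands still between calls to the robot, and variables do not carry over. Pictures are saved under pics/ and viewed, at most 10 in all, crops included, and the job is handed in when it is done.

Besides the shell and the picture viewer there is one more tool, called as name(argument=value, ...), one argument or row to a line, values as JSON. apply_moves: Moves the arm, as the interface text tells. Its arguments: {"type":"object","properties":{"commands":{"type":"array","items":{"type":"object","properties":{"linear":{"type":"array","items":{"type":"number"}},"turn":{"type":"number"}}}},"jaw":{"type":"number"},"force":{"type":"number"}},"required":["commands"]}

```bash
mkdir -p pics; cat > h.py <<'E'
import numpy as np, cv2
from station import env
def grab(n,save=None):
    d=env.grab_frame(n); 
    np.savez(f'/tmp/{n}.npz',**{k:np.array(v) for k,v in d.items()})
    if save: cv2.imwrite(f'pics/{save}.png',cv2.cvtColor(np.array(d['frame']),cv2.COLOR_RGB2BGR))
    return d
def ray(d,u,v):
    f=240/np.tan(np.radians(float(d['vertical_fov']))/2); 
    K=np.array([[f,0,float(d['cx'])],[0,f,float(d['cy'])],[0,0,1]])
    p=cv2.undistortPoints(np.array([[[u,v]]],float),K,np.array([float(d['k1']),0,0,0]))[0,0]
    return np.array([p[0],p[1],1.])
def world(d,u,v,z=None):
    r=ray(d,u,v); V=np.array(d['view']); R=V[:3,:3]; c=-R.T@V[:3,3]
    w=R.T@r
    s=(z-c[2])/w[2] if z is not None else float(d['range_z'][int(round(v)),int(round(u))])
    return c+s*w
def load(n): return np.load(f'/tmp/{n}.npz')
E
python3 - <<'E'
from h import *
for n in('top','side'):
    d=grab(n,n+'0'); V=np.array(d['view']); print(n,-V[:3,:3].T@V[:3,3],V[:3,:3].round(2).tolist(),d['vertical_fov'],d['k1'])
print(env.get_state())
E
```

```text
top [0.2341725  0.1061252  1.30256875] [[0.04, -1.0, -0.0], [-0.97, -0.04, -0.22], [0.22, 0.01, -0.98]] 48.90648806813453 0.021207157321037583
side [ 0.08682536 -0.57037042  0.96504028] [[0.88, -0.48, 0.02], [-0.33, -0.63, -0.7], [0.34, 0.61, -0.71]] 50.861905064077405 0.01544536234280057
{'t': 0.1, 'joint_pos': array([-77.13036381,  23.59397516,  -0.72731592,  91.49745215,
         0.32161262,  64.99015501,  -4.71069839]), 'joint_velocities': array([-0.05396562, -0.05550905,  0.0753339 , -0.09369211,  0.01802495,
       -0.04490039,  0.09015784]), 'effort': array([ 2.66829004e-03, -5.89098251e+01,  6.43811189e-01, -2.91705287e+01,
       -5.37888973e-02,  1.45122551e-02,  3.65560288e-05]), 'tcp_pos': array([0.18033051, 0.59796207, 0.22192201]), 'tool_rot': array([-1.79920739e+02,  6.69563986e-03,  1.63222567e+02]), 'force': array([ 0.38948971,  0.44711849, -0.8245886 ]), 'torque': array([ 0.02837363, -0.00660346,  0.02234456]), 'gripper_force': 0.0, 'width': 0.08738388133181282}
```

View pics/top0.png

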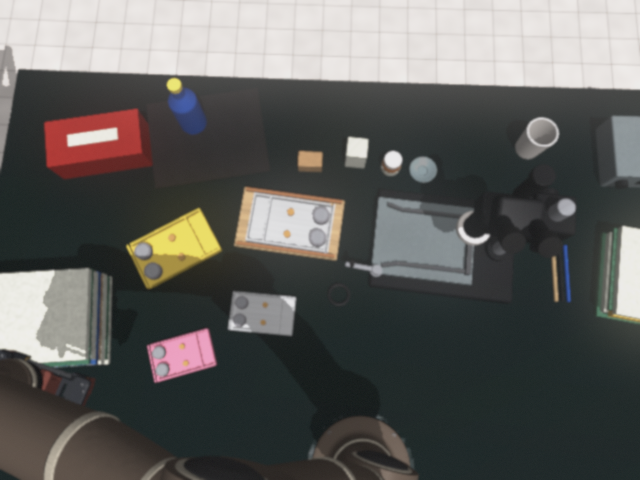

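View pics/side0.png

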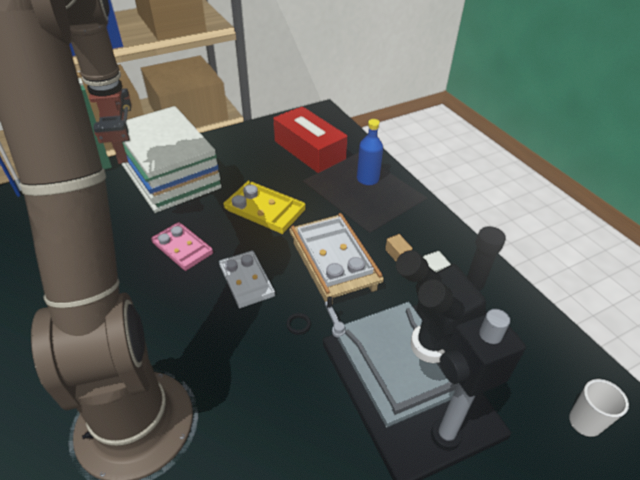

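The top view shows the tray on the stand at about (290,222), with its nose to the right. The stage is at (425,240), the catch at (365,268) and the microscope at (520,215). Next I'll enlarge both.

```bash
python3 - <<'E'
import cv2
a=cv2.imread('pics/top0.png')[175:310,230:350]; cv2.imwrite('pics/c1.png',cv2.resize(a,None,fx=4.4,fy=4.4,interpolation=cv2.INTER_CUBIC))
a=cv2.imread('pics/top0.png')[185:310,340:500]; cv2.imwrite('pics/c2.png',cv2.resize(a,None,fx=4.5,fy=4.5,interpolation=cv2.INTER_CUBIC))
E
```

```text
(no output)
```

View pics/c1.png

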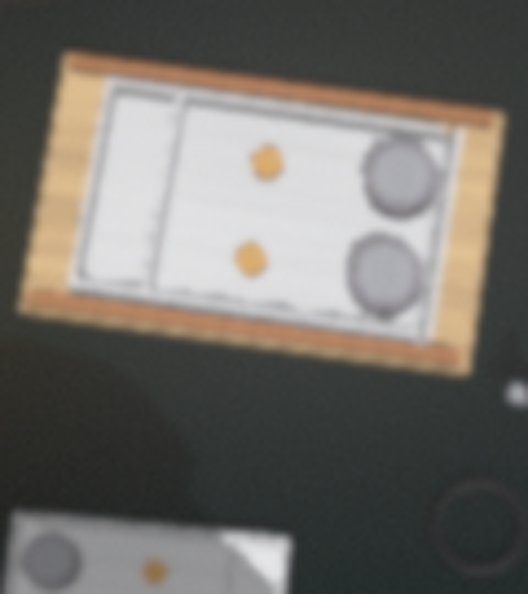

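View pics/c2.png

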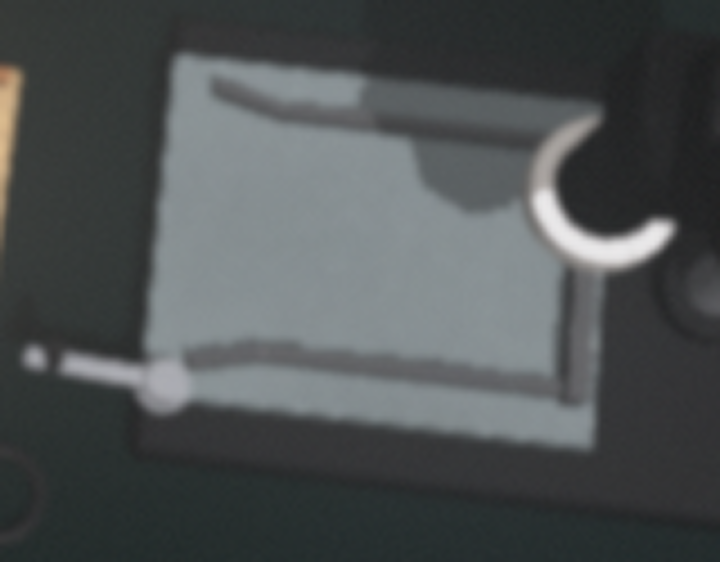

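c1 shows the tray's wall-top corners at (108,76), (464,127), (432,343) and (70,290). The stand's gap end runs (505,110)–(470,375). c2 shows the stage's gap edge at (173,53)–(143,397), the catch post top at (35,357) and the pivot at (163,387).

```bash
python3 - <<'E'
from h import *
d=load('top')
def P(n,c,o,s,z,pts):
    for a,b in pts:
        u,v=o[0]+(a+.5)/s-.5,o[1]+(b+.5)/s-.5
        print(n,(a,b),(world(d,u,v,z)*1000).round(1), 'depthz',(world(d,u,v)*1000).round(0)[2])
A=((230,175),4.4);B=((340,185),4.5)
P('tray TF NF NN TN',0,*A,.072,[(108,76),(464,127),(432,343),(70,290)])
P('trough front',0,*A,.072,[(181,97),(155,290)])
P('floor trough mid',0,*A,.055,[(125,190)])
P('stand F/N gap',0,*A,.055,[(505,110),(470,375)])
P('stand tail',0,*A,.055,[(65,55),(20,312)])
P('stage gf gn en ef',0,*B,.048,[(173,53),(143,397),(595,450),(605,105)])
P('post',0,*B,.094,[(35,357)]); P('pivot',0,*B,.066,[(163,387)])
P('stop',0,*B,.068,[(567,265),(558,388)])
P('fence near inner',0,*B,.060,[(270,343),(550,375)])
P('fence far inner',0,*B,.060,[(280,122),(400,133)])
E
```

```text
tray TF NF NN TN (108, 76) [628.9 275.   72. ] depthz 54.0
tray TF NF NN TN (464, 127) [606.9  76.8  72. ] depthz 59.0
tray TF NF NN TN (432, 343) [484.6  90.4  72. ] depthz 62.0
tray TF NF NN TN (70, 290) [506.6 287.9  72. ] depthz 52.0
trough front (181, 97) [618.3 233.9  72. ] depthz 73.0
trough front (155, 290) [508.4 241.8  72. ] depthz 56.0
floor trough mid (125, 190) [568.5 263.7  55. ] depthz 52.0
stand F/N gap (505, 110) [622.8  53.7  55. ] depthz -1.0
stand F/N gap (470, 375) [471.   68.9  55. ] depthz 39.0
stand tail (65, 55) [645.9 302.4  55. ] depthz 4.0
stand tail (20, 312) [497.  317.1  55. ] depthz -1.0
stage gf gn en ef (173, 53) [636.4 -29.9  48. ] depthz 13.0
stage gf gn en ef (143, 397) [443.8 -16.2  48. ] depthz 51.0
stage gf gn en ef (595, 450) [ 424.5 -255.8   48. ] depthz 31.0
stage gf gn en ef (605, 105) [ 615.2 -266.4   48. ] depthz 294.0
post (35, 357) [454.9  44.3  94. ] depthz 64.0
pivot (163, 387) [446.5 -24.9  66. ] depthz 62.0
stop (567, 265) [ 519.9 -238.    68. ] depthz 55.0
stop (558, 388) [ 453.5 -231.6   68. ] depthz 57.0
fence near inner (270, 343) [473.4 -82.   60. ] depthz 51.0
fence near inner (550, 375) [ 461.7 -229.8   60. ] depthz 45.0
fence far inner (280, 122) [595.5 -87.   60. ] depthz 55.0
fence far inner (400, 133) [ 591.7 -151.9   60. ] depthz 61.0
```

```bash
cat >> h.py <<'E'
from scipy.spatial.transform import Rotation as Ro
def to(p,psi=None):
    """tool-frame shift (cm) and turn (rad) to world point p (m)"""
    s=env.get_state(); R=Ro.from_euler('xyz',s['tool_rot'],degrees=True).as_matrix()
    l=R.T@(np.array(p)-s['tcp_pos'])*100
    t=None if psi is None else np.radians((s['tool_rot'][2]-psi+180)%360-180)
    print('t',round(s['t'],2),'tcp',s['tcp_pos'].round(4),'psi',s['tool_rot'][2].round(2),'lin',l.round(2),'turn',t,'F',s['force'].round(1),'w',s['width'])
E
python3 -c "
from h import *
to((.565,.2605,.20),83.9)"
```

```text
t 0.1 tcp [0.1803 0.598  0.2219] psi 163.22 lin [-46.57 -21.2    2.23] turn 1.3844399585569114 F [ 0.4  0.4 -0.8] w 0.08738388133181282
```

apply_moves(
  commands=[
    {"linear":[-2,-0.9,0],"turn":0.05},
    {"linear":[-5,-2.3,0],"turn":0.15},
    {"linear":[-8.5,-3.9,0],"turn":0.27},
    {"linear":[-12,-5.5,0],"turn":0.39},
    {"linear":[-15.5,-7.1,0],"turn":0.51},
    {"linear":[-19,-8.7,0],"turn":0.63},
    {"linear":[-22.5,-10.3,0],"turn":0.75},
    {"linear":[-26,-11.9,0],"turn":0.87},
    {"linear":[-29.5,-13.5,0],"turn":0.99},
    {"linear":[-33,-15.1,0],"turn":1.11},
    {"linear":[-36,-16.4,0],"turn":1.2},
    {"linear":[-38.5,-17.5,0],"turn":1.27},
  ],
  jaw=0.25,
)

```text
t: 1.1
tcp_pos: [0.5006, 0.3162, 0.2227]
tool_rot: [180.0, 0.0, 90.0]
force: [0.4, 0.1, -0.2]
width: 0.0546
gripper_force: 0.0
```

```bash
python3 -c "
from h import *
to((.565,.2605,.10),83.9)"
```

```text
t 1.1 tcp [0.5006 0.3162 0.2227] psi 89.96 lin [-5.56  6.44 12.27] turn 0.10569969870936174 F [ 0.4  0.1 -0.2] w 0.05456685487292665
```

apply_moves(
  commands=[
    {"linear":[-1.5,1.8,2],"turn":0.03},
    {"linear":[-3.5,4.0,5],"turn":0.07},
    {"linear":[-5,5.8,8],"turn":0.1},
    {"linear":[-5.6,6.4,10.5],"turn":0.106},
    {"linear":[-5.6,6.4,11.8],"turn":0.106},
    {"linear":[-5.6,6.4,12.2],"turn":0.106},
    {"linear":[-5.6,6.4,12.2],"turn":0.106},
    {"linear":[-5.6,6.4,12.2],"turn":0.106},
  ],
)

```text
t: 1.77
tcp_pos: [0.5628, 0.2656, 0.1018]
tool_rot: [180.0, -0.1, 84.5]
force: [-0.1, -0.1, -0.3]
width: 0.0548
gripper_force: 0.0
```

```bash
python3 - <<'E'
from h import *
to((.565,.2605,.06),83.9)
d=grab('top','t2'); s=grab('side','s2')
a=d['frame'][190:270,230:350]; b=s['frame'][190:320,270:430]
c=lambda x,k:cv2.resize(x[:,:,::-1],None,fx=k,fy=k,interpolation=cv2.INTER_CUBIC)
A=c(np.array(a),3.3);B=c(np.array(b),2.5)
w=max(A.shape[1],B.shape[1]); o=np.zeros((A.shape[0]+B.shape[0],w,3),np.uint8); o[:A.shape[0],:A.shape[1]]=A;o[A.shape[0]:,:B.shape[1]]=B
cv2.imwrite('pics/v2.png',o); print(o.shape)
E
```

```text
t 1.77 tcp [0.5628 0.2656 0.1018] psi 84.48 lin [-0.49  0.27  4.17] turn 0.010043242192050323 F [-0.1 -0.1 -0.3] w 0.05484446391390168
(589, 400, 3)
```

View pics/v2.png

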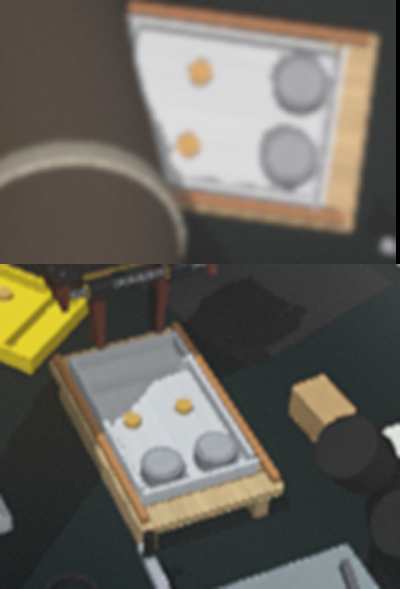

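The side crop shows the two fingertips at (100,345) and (160,330), above the trough and clear of both fences. I'll lower them.

apply_moves(
  commands=[
    {"linear":[-0.25,0.15,0.8],"turn":0.01},
    {"linear":[-0.4,0.25,1.8],"turn":0.01},
    {"linear":[-0.4,0.25,2.8],"turn":0.01},
    {"linear":[-0.4,0.25,3.5],"turn":0.01},
    {"linear":[-0.4,0.25,3.8],"turn":0.01},
    {"linear":[-0.4,0.25,4.0],"turn":0.01},
    {"linear":[-0.4,0.25,4.1],"turn":0.01},
    {"linear":[-0.4,0.25,4.15],"turn":0.01},
    {"linear":[-0.4,0.25,4.15],"turn":0.01},
    {"linear":[-0.4,0.25,4.15],"turn":0.01},
  ],
)

```text
t: 2.7
tcp_pos: [0.5653, 0.2601, 0.0595]
tool_rot: [180.0, -0.0, 83.8]
force: [0.4, 0.1, -0.2]
width: 0.0551
gripper_force: 0.0
```

```bash
python3 -c "
from h import *
to((.565,.2605,.054),83.9)"
```

```text
t 2.7 tcp [0.5653 0.2601 0.0595] psi 83.81 lin [ 0.04 -0.03  0.55] turn -0.0015505302445310853 F [ 0.4  0.1 -0.2] w 0.05507349630785054
```

apply_moves(
  commands=[
    {"linear":[0,0,0.1]},
    {"linear":[0,0,0.2]},
    {"linear":[0,0,0.28]},
    {"linear":[0,0,0.34]},
    {"linear":[0,0,0.4]},
    {"linear":[0,0,0.45]},
    {"linear":[0,0,0.45]},
    {"linear":[0,0,0.45]},
  ],
)

```text
invalid input at $.commands[0]: expected keys linear, turn
```

apply_moves(
  commands=[
    {"linear":[0,0,0.1],"turn":0},
    {"linear":[0,0,0.2],"turn":0},
    {"linear":[0,0,0.28],"turn":0},
    {"linear":[0,0,0.34],"turn":0},
    {"linear":[0,0,0.4],"turn":0},
    {"linear":[0,0,0.45],"turn":0},
    {"linear":[0,0,0.45],"turn":0},
    {"linear":[0,0,0.45],"turn":0},
  ],
)

```text
t: 3.37
tcp_pos: [0.5655, 0.2601, 0.0555]
tool_rot: [180.0, -0.0, 83.8]
force: [-1.7, -0.0, 6.3]
width: 0.055
gripper_force: 3.1
```

apply_moves(
  commands=[
    {"linear":[-0.1,0,-0.02],"turn":0},
    {"linear":[-0.3,0,-0.02],"turn":0},
    {"linear":[-0.5,0.01,-0.02],"turn":0},
    {"linear":[-0.7,0.01,-0.02],"turn":0},
    {"linear":[-0.85,0.01,-0.02],"turn":0},
    {"linear":[-1.0,0.02,-0.02],"turn":0},
    {"linear":[-1.2,0.02,-0.02],"turn":-0.001},
    {"linear":[-1.4,0.03,-0.02],"turn":-0.001},
    {"linear":[-1.6,0.03,-0.02],"turn":-0.002},
    {"linear":[-1.8,0.03,-0.02],"turn":-0.002},
    {"linear":[-2.0,0.03,-0.02],"turn":-0.002},
  ],
)

```text
t: 4.28
tcp_pos: [0.5638, 0.2406, 0.0555]
tool_rot: [179.9, -0.1, 83.9]
force: [0.1, 2.1, 6.1]
width: 0.0546
gripper_force: 2.8
```

apply_moves(
  commands=[
    {"linear":[-0.25,0,-0.01],"turn":0},
    {"linear":[-0.5,0.01,-0.02],"turn":-0.001},
    {"linear":[-0.8,0.01,-0.02],"turn":-0.002},
    {"linear":[-1.1,0.02,-0.02],"turn":-0.003},
    {"linear":[-1.4,0.02,-0.02],"turn":-0.003},
    {"linear":[-1.7,0.03,-0.02],"turn":-0.004},
    {"linear":[-2.0,0.03,-0.02],"turn":-0.004},
    {"linear":[-2.3,0.04,-0.02],"turn":-0.005},
    {"linear":[-2.6,0.04,-0.02],"turn":-0.006},
    {"linear":[-2.9,0.05,-0.02],"turn":-0.007},
    {"linear":[-3.2,0.05,-0.02],"turn":-0.007},
    {"linear":[-3.5,0.06,-0.02],"turn":-0.008},
  ],
)

```text
t: 5.28
tcp_pos: [0.5605, 0.2053, 0.0555]
tool_rot: [179.9, -0.0, 84.4]
force: [0.8, 2.4, 5.4]
width: 0.0547
gripper_force: 3.0
```

```bash
python3 -c "
from h import *
to((.5353,-.0643,.055),85.1)
d=grab('side','s3'); cv2.imwrite('pics/s3c.png',cv2.resize(np.array(d['frame'])[190:380,260:460,::-1],None,fx=3,fy=3,interpolation=cv2.INTER_CUBIC))"
```

```text
t 5.28 tcp [0.5605 0.2053 0.0555] psi 84.39 lin [-27.08   0.13   0.03] turn -0.012379319598150288 F [0.8 2.4 5.4] w 0.05468182907825864
```

View pics/s3c.png

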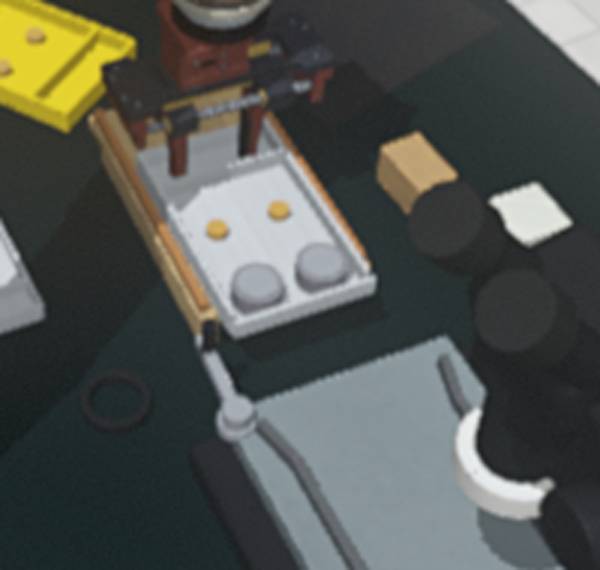

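The side crop shows the tray in line, with its nose edge from (235,330) to (375,285) level over the gap and clear of the catch post at (207,335). I'll keep pressing and pushing.

apply_moves(
  commands=[
    {"linear":[-0.3,0,-0.01],"turn":0},
    {"linear":[-0.6,0,-0.02],"turn":-0.001},
    {"linear":[-1.0,0.01,-0.02],"turn":-0.001},
    {"linear":[-1.4,0.01,-0.02],"turn":-0.002},
    {"linear":[-1.8,0.01,-0.02],"turn":-0.003},
    {"linear":[-2.2,0.01,-0.02],"turn":-0.003},
    {"linear":[-2.6,0.01,-0.02],"turn":-0.004},
    {"linear":[-3.0,0.01,-0.02],"turn":-0.004},
    {"linear":[-3.4,0.02,-0.02],"turn":-0.005},
    {"linear":[-3.8,0.02,-0.02],"turn":-0.005},
    {"linear":[-4.2,0.02,-0.02],"turn":-0.006},
    {"linear":[-4.5,0.02,-0.02],"turn":-0.006},
  ],
)

```text
t: 6.33
tcp_pos: [0.556, 0.1599, 0.0554]
tool_rot: [180.0, -0.0, 84.7]
force: [0.5, 2.3, 6.0]
width: 0.0548
gripper_force: 3.1
```

apply_moves(
  commands=[
    {"linear":[-0.3,0,-0.01],"turn":0},
    {"linear":[-0.6,0,-0.01],"turn":-0.001},
    {"linear":[-1.0,0.01,-0.02],"turn":-0.001},
    {"linear":[-1.4,0.01,-0.02],"turn":-0.002},
    {"linear":[-1.8,0.01,-0.02],"turn":-0.002},
    {"linear":[-2.2,0.01,-0.02],"turn":-0.002},
    {"linear":[-2.6,0.01,-0.02],"turn":-0.003},
    {"linear":[-3.0,0.01,-0.02],"turn":-0.003},
    {"linear":[-3.4,0.02,-0.02],"turn":-0.004},
    {"linear":[-3.8,0.02,-0.02],"turn":-0.004},
    {"linear":[-4.2,0.02,-0.02],"turn":-0.004},
    {"linear":[-4.2,0.02,-0.02],"turn":-0.004},
  ],
)

```text
t: 7.33
tcp_pos: [0.5525, 0.1173, 0.0559]
tool_rot: [180.0, 0.0, 84.9]
force: [0.3, -1.1, 8.4]
width: 0.0549
gripper_force: 3.9
```

```bash
python3 -c "
from h import *
to((.5346,-.0723,.055),85.1)
d=grab('side','s4'); cv2.imwrite('pics/s4c.png',cv2.resize(np.array(d['frame'])[190:390,260:460,::-1],None,fx=3,fy=3,interpolation=cv2.INTER_CUBIC))"
```

```text
t 7.33 tcp [0.5525 0.1173 0.0559] psi 84.89 lin [-19.04  -0.1    0.09] turn -0.0036027079676862763 F [ 0.3 -1.1  8.4] w 0.054927883366501305
```

View pics/s4c.png

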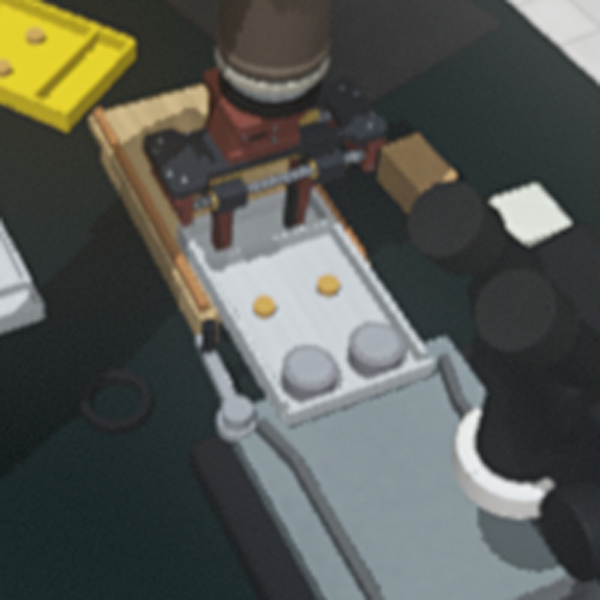

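The side crop shows the nose on the stage, with corners at (292,420) and (435,360). I'll check the clearance to the flares numerically and then release the press.

```bash
python3 - <<'E'
from h import *
d=load('side');t=load('top')
O=np.array([.5285,-.142]);a=np.radians(4.9);X=np.array([np.cos(a),-np.sin(a)]);Y=np.array([np.sin(a),np.cos(a)])
def S(n,w): q=w[:2]-O; print(n,round(q@X*1000,1),round(q@Y*1000,1))
S('noseN',world(d,357,329.7,.070));S('noseF',world(d,404.7,309.7,.070))
S('flF',world(d,406.4,310.5,.060)); S('flFtop',world(t,387.3,203.6,.060)); S('flNtop',world(t,381.5,264,.060)); S('flNside',world(d,346,331,.060))
S('fN',world(d,375,371,.06)); S('fNtop',world(t,400,261,.06)); S('fFtop',world(t,402,212,.06))
S('tcp',env.get_state()['tcp_pos'])
E
```

```text
noseN -56.2 83.1
noseF 66.6 90.3
flF 74.2 93.0
flFtop 78.4 97.6
flNtop -73.0 97.3
flNside -76.0 95.5
fN -64.5 -16.4
fNtop -60.4 54.1
fFtop 61.4 60.1
tcp 1.8 260.3
```

apply_moves(
  commands=[
    {"linear":[0.05,0,-0.05],"turn":0},
    {"linear":[0.05,0,-0.1],"turn":0},
    {"linear":[0.05,0,-0.15],"turn":0},
    {"linear":[0.05,0,-0.15],"turn":0},
  ],
)

```text
t: 7.72
tcp_pos: [0.5518, 0.1183, 0.0566]
tool_rot: [-179.9, 0.0, 84.9]
force: [-0.3, -0.7, 3.5]
width: 0.0549
gripper_force: 1.4
```

apply_moves(
  commands=[
    {"linear":[0,0,-0.05],"turn":0},
    {"linear":[-0.2,0,-0.1],"turn":0},
    {"linear":[-0.5,0,-0.12],"turn":0},
    {"linear":[-0.8,0,-0.12],"turn":0},
    {"linear":[-1.1,0,-0.12],"turn":0},
    {"linear":[-1.4,0,-0.12],"turn":0},
    {"linear":[-1.7,-0.01,-0.12],"turn":0},
    {"linear":[-2.0,-0.01,-0.12],"turn":0},
    {"linear":[-2.3,-0.01,-0.12],"turn":0},
    {"linear":[-2.6,-0.01,-0.12],"turn":0},
    {"linear":[-2.9,-0.01,-0.12],"turn":0},
    {"linear":[-3.2,-0.01,-0.12],"turn":0},
  ],
)

```text
t: 8.72
tcp_pos: [0.5493, 0.0869, 0.0581]
tool_rot: [-180.0, -0.0, 85.0]
force: [-0.2, 0.7, -0.8]
width: 0.055
gripper_force: 0.5
```

apply_moves(
  commands=[
    {"linear":[-0.3,0,0],"turn":0},
    {"linear":[-0.6,0,0],"turn":0},
    {"linear":[-0.9,0,0],"turn":0},
    {"linear":[-1.2,0,0],"turn":0},
    {"linear":[-1.6,-0.01,0],"turn":0},
    {"linear":[-2.0,-0.01,0],"turn":0},
    {"linear":[-2.4,-0.01,0],"turn":0},
    {"linear":[-2.8,-0.01,0],"turn":0},
    {"linear":[-3.2,-0.02,0],"turn":0},
    {"linear":[-3.6,-0.02,0],"turn":0},
    {"linear":[-4.0,-0.02,0],"turn":0},
    {"linear":[-4.4,-0.02,0],"turn":0},
  ],
)

```text
t: 9.72
tcp_pos: [0.5453, 0.043, 0.0582]
tool_rot: [180.0, -0.0, 85.0]
force: [0.8, 0.6, -0.8]
width: 0.0552
gripper_force: 0.5
```

apply_moves(
  commands=[
    {"linear":[-0.3,0,0],"turn":0},
    {"linear":[-0.6,0,0],"turn":0},
    {"linear":[-0.9,0,0],"turn":0},
    {"linear":[-1.2,0,0],"turn":0},
    {"linear":[-1.6,-0.01,0],"turn":0},
    {"linear":[-2.0,-0.01,0],"turn":0},
    {"linear":[-2.4,-0.01,0],"turn":0},
    {"linear":[-2.8,-0.01,0],"turn":0},
    {"linear":[-3.2,-0.02,0],"turn":0},
    {"linear":[-3.6,-0.02,0],"turn":0},
    {"linear":[-4.0,-0.02,0],"turn":0},
    {"linear":[-4.4,-0.02,0],"turn":0},
  ],
)

```text
t: 10.72
tcp_pos: [0.5412, -0.0008, 0.0581]
tool_rot: [-180.0, -0.0, 85.0]
force: [-0.8, 1.1, -0.1]
width: 0.055
gripper_force: 0.5
```

```bash
python3 -c "
from h import *
to((.5346,-.0723,.0572),85.1)
d=grab('side','s5'); cv2.imwrite('pics/s5c.png',cv2.resize(np.array(d['frame'])[220:430,290:490,::-1],None,fx=2.8,fy=2.8,interpolation=cv2.INTER_CUBIC))"
```

```text
t 10.72 tcp [ 0.5412 -0.0008  0.0581] psi 84.96 lin [-7.18 -0.03  0.09] turn -0.0025274392949399503 F [-0.8  1.1 -0.1] w 0.05500719293828057
```

View pics/s5c.png

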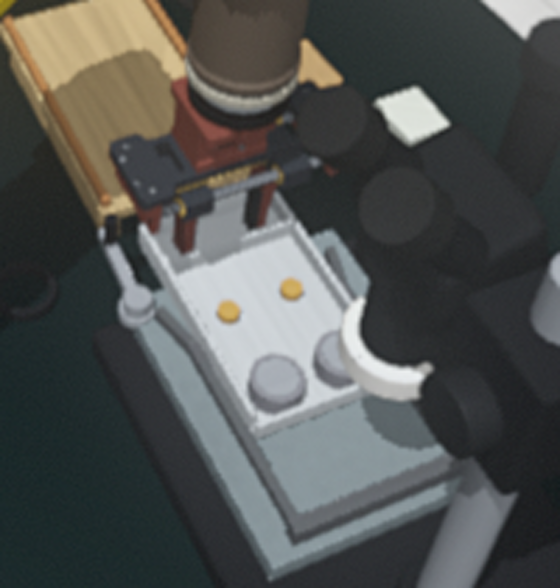

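The side crop shows the tray between the stage fences, with its nose near corner at (258,430). The stop is ahead at (300,520) and the catch is untouched at (110,235).

apply_moves(
  commands=[
    {"linear":[-0.3,0,0],"turn":0},
    {"linear":[-0.6,0,0],"turn":0},
    {"linear":[-0.9,0,0],"turn":0},
    {"linear":[-1.2,0,0],"turn":0},
    {"linear":[-1.6,0,0],"turn":0},
    {"linear":[-2.0,0,0],"turn":0},
    {"linear":[-2.4,0,0],"turn":0},
    {"linear":[-2.8,-0.01,0],"turn":0},
    {"linear":[-3.2,-0.01,0],"turn":0},
    {"linear":[-3.6,-0.01,0],"turn":0},
    {"linear":[-4.0,-0.01,0],"turn":0},
    {"linear":[-4.4,-0.01,0],"turn":0},
  ],
)

```text
t: 11.77
tcp_pos: [0.5372, -0.0446, 0.0581]
tool_rot: [-180.0, -0.0, 85.0]
force: [-0.2, 0.4, 0.1]
width: 0.0552
gripper_force: 0.5
```

apply_moves(
  commands=[
    {"linear":[-0.25,0,0],"turn":0},
    {"linear":[-0.5,0,0],"turn":0},
    {"linear":[-0.7,0,0],"turn":0},
    {"linear":[-0.9,0,0],"turn":0},
    {"linear":[-1.1,0,0],"turn":0},
    {"linear":[-1.3,0,0],"turn":0},
    {"linear":[-1.5,0,0],"turn":0},
    {"linear":[-1.65,0,0],"turn":0},
    {"linear":[-1.8,0,0],"turn":0},
    {"linear":[-1.9,0,0],"turn":0},
    {"linear":[-2.0,0,0],"turn":0},
    {"linear":[-2.1,0,0],"turn":0},
  ],
)

```text
t: 12.77
tcp_pos: [0.5354, -0.0652, 0.0581]
tool_rot: [-180.0, -0.0, 85.0]
force: [0.3, 0.7, -0.3]
width: 0.055
gripper_force: 0.5
```

Now creeping until contact with the stop.

apply_moves(
  commands=[
    {"linear":[-0.08,0,0],"turn":0},
    {"linear":[-0.16,0,0],"turn":0},
    {"linear":[-0.24,0,0],"turn":0},
    {"linear":[-0.32,0,0],"turn":0},
    {"linear":[-0.4,0,0],"turn":0},
    {"linear":[-0.48,0,0],"turn":0},
    {"linear":[-0.54,0,0],"turn":0},
    {"linear":[-0.6,0,0],"turn":0},
    {"linear":[-0.66,0,0],"turn":0},
    {"linear":[-0.7,0,0],"turn":0},
  ],
)

```text
t: 13.6
tcp_pos: [0.5348, -0.0699, 0.0581]
tool_rot: [-180.0, -0.1, 85.1]
force: [-0.6, 9.0, 1.4]
width: 0.0548
gripper_force: 4.4
```

apply_moves(
  commands=[
    {"linear":[-0.04,0,0],"turn":0},
    {"linear":[-0.08,0,0],"turn":0},
    {"linear":[-0.08,0,0],"turn":0},
    {"linear":[-0.08,0,0],"turn":0},
  ],
)

```text
t: 13.93
tcp_pos: [0.5347, -0.0699, 0.0581]
tool_rot: [-180.0, -0.2, 85.1]
force: [-1.0, 10.4, 2.5]
width: 0.055
gripper_force: 4.9
```

```bash
python3 -c "
from h import *
to((.5346,-.0723,.15),85.1)
d=grab('side','s6'); cv2.imwrite('pics/s6c.png',cv2.resize(np.array(d['frame'])[260:420,310:470,::-1],None,fx=3.7,fy=3.7,interpolation=cv2.INTER_CUBIC))"
```

```text
t 13.93 tcp [ 0.5347 -0.0699  0.0581] psi 85.09 lin [-0.21 -0.   -9.19] turn -0.00015501999345297884 F [-1.  10.4  2.5] w 0.05502931705822667
```

View pics/s6c.png

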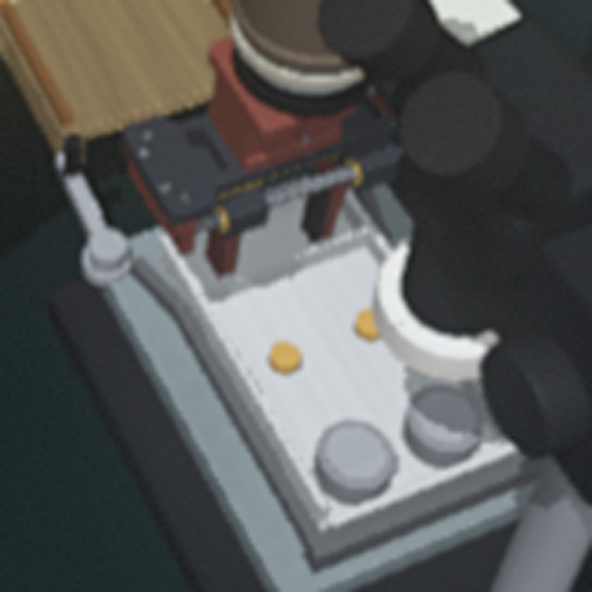

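The side crop shows the nose flush against the stop at (320,520)–(500,450), with the catch still open at (70,160). I'll back off and rise.

apply_moves(
  commands=[
    {"linear":[0.3,0,0],"turn":0},
    {"linear":[0.7,0,0],"turn":0},
    {"linear":[0.8,0,-0.2],"turn":0},
    {"linear":[0.8,0,-1.0],"turn":0},
    {"linear":[0.8,0,-2.5],"turn":0},
    {"linear":[1.5,0,-4.5],"turn":0},
    {"linear":[3.5,0,-6.5],"turn":0},
    {"linear":[6,-0.5,-8],"turn":0},
    {"linear":[9,-1.5,-8],"turn":0},
    {"linear":[11,-3.5,-8],"turn":0},
    {"linear":[12,-5.5,-8],"turn":0},
    {"linear":[12,-6.5,-8],"turn":0},
  ],
)

```text
t: 14.98
tcp_pos: [0.4787, 0.0546, 0.1385]
tool_rot: [-180.0, -0.0, 85.2]
force: [-0.9, -0.2, -0.5]
width: 0.0548
gripper_force: 0.0
```

```bash
python3 - <<'E'
from h import *
to((.4549,.0443,.078),84)
d=grab('side','s7')
# post in side image: predicted pixel of (.4549,.0443,.094), and dark blob near it
V=np.array(d['view']);f=240/np.tan(np.radians(d['vertical_fov'])/2)
p=V@np.array([.4549,.0443,.094,1]);print(p[0]/p[2]*f+d['cx'],p[1]/p[2]*f+d['cy'])
t=grab('top','t7');V=np.array(t['view'])
cv2.imwrite('pics/v7.png',np.hstack([cv2.resize(np.array(x['frame'])[r,c,::-1],(390,390),interpolation=cv2.INTER_CUBIC) for x,r,c in((d,slice(270,335),slice(300,365)),(t,slice(230,295),slice(330,395)))]))
E
```

```text
t 14.98 tcp [0.4787 0.0546 0.1385] psi 85.15 lin [-1.23 -2.28  6.05] turn 0.020082426770426518 F [-0.9 -0.2 -0.5] w 0.054836667885609695
325.08093582214667 295.2612204041468
```

View pics/v7.png

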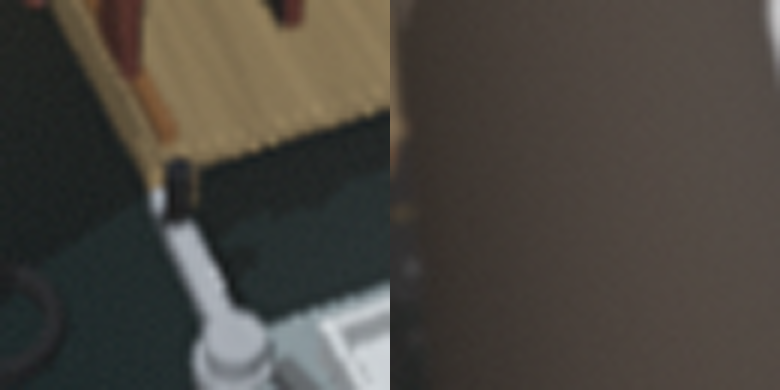

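The side crop shows the black post top at (178,165), and the bright spot at (158,200) is the arm's end. So in c2 the post is the dark break at about (53,360).

```bash
python3 - <<'E'
from h import *
d=load('side');t=np.load('/tmp/top.npz')
im=cv2.cvtColor(cv2.imread('pics/top0.png'),cv2.COLOR_BGR2RGB)
d0=dict(t)
for nm,p in(('side post',world(d,300+178/6,270+166/6,.094)),('top post',world(d0,340+53/4.5,185+360/4.5,.090)),('side pivot',world(d,300+238/6,270+335/6,.068)),('top pivot',world(d0,340+163/4.5,185+387/4.5,.068)),('top end',world(d0,340+35/4.5,185+357/4.5,.064)),('side end',world(d,300+158/6,270+198/6,.064))): print(nm,(p*1000).round(1))
E
```

```text
side post [460.6  33.6  94. ]
top post [453.5  33.8  90. ]
side pivot [452.4 -26.9  68. ]
top pivot [445.3 -25.6  68. ]
top end [459.5  41.8  64. ]
side end [459.1  44.4  64. ]
```

```bash
python3 -c "
from h import *
to((.457,.034,.075),81.1)"
```

```text
t 15.08 tcp [0.4794 0.0521 0.1387] psi 85.0 lin [-2.   -2.08  6.37] turn 0.06811402151061346 F [ 0.8 -0.4 -0.8] w 0.055098733514296935
```

apply_moves(
  commands=[
    {"linear":[-0.7,-0.7,0],"turn":0.02},
    {"linear":[-1.5,-1.6,0.3],"turn":0.05},
    {"linear":[-2.0,-2.1,1.0],"turn":0.07},
    {"linear":[-2.0,-2.1,2.2],"turn":0.07},
    {"linear":[-2.0,-2.1,3.6],"turn":0.07},
    {"linear":[-2.0,-2.1,5.0],"turn":0.07},
    {"linear":[-2.0,-2.1,6.0],"turn":0.07},
    {"linear":[-2.0,-2.1,6.4],"turn":0.07},
    {"linear":[-2.0,-2.1,6.4],"turn":0.07},
    {"linear":[-2.0,-2.1,6.4],"turn":0.07},
  ],
)

```text
t: 15.92
tcp_pos: [0.458, 0.0337, 0.0742]
tool_rot: [-180.0, 0.0, 80.9]
force: [-0.0, -0.3, 0.7]
width: 0.0548
gripper_force: 0.0
```

apply_moves(
  commands=[
    {"linear":[0,0,0],"turn":0},
    {"linear":[0,0,0],"turn":0},
    {"linear":[0,0,0],"turn":0},
    {"linear":[0,0,0],"turn":0},
    {"linear":[0,0,0],"turn":0},
    {"linear":[0,0,0],"turn":0},
  ],
  jaw=-0.5,
  force=5,
)

```text
t: 16.42
tcp_pos: [0.4579, 0.0344, 0.0743]
tool_rot: [180.0, -0.0, 81.0]
force: [0.7, -0.4, 0.2]
width: 0.0227
gripper_force: 0.0
```

apply_moves(
  commands=[
    {"linear":[0,0,0],"turn":0},
    {"linear":[0,0,0],"turn":0},
    {"linear":[0,0,0],"turn":0},
    {"linear":[0,0,0],"turn":0},
    {"linear":[0,0,0],"turn":0},
  ],
  jaw=-1,
  force=5,
)

```text
t: 16.83
tcp_pos: [0.4581, 0.0344, 0.0742]
tool_rot: [180.0, -0.0, 81.0]
force: [1.5, 0.4, 0.6]
width: 0.0117
gripper_force: 5.0
```

```bash
python3 -c "
from h import *
to((.457,.034,.075),81.1)"
```

```text
t 16.83 tcp [0.4581 0.0344 0.0742] psi 80.95 lin [-0.06 -0.11 -0.08] turn -0.002565113190477768 F [1.5 0.4 0.6] w 0.011698448795273864
```

apply_moves(
  commands=[
    {"linear":[-0.01,0.36,0],"turn":0.06},
    {"linear":[-0.04,0.72,0],"turn":0.12},
    {"linear":[-0.1,1.07,0],"turn":0.18},
    {"linear":[-0.17,1.43,0],"turn":0.24},
    {"linear":[-0.27,1.77,0],"turn":0.3},
    {"linear":[-0.39,2.11,0],"turn":0.36},
    {"linear":[-0.52,2.45,0],"turn":0.42},
    {"linear":[-0.68,2.77,0],"turn":0.48},
    {"linear":[-0.85,3.09,0],"turn":0.54},
    {"linear":[-1.05,3.39,0],"turn":0.6},
    {"linear":[-1.26,3.68,0],"turn":0.66},
    {"linear":[-1.49,3.96,0],"turn":0.72},
  ],
)

```text
t: 17.83
tcp_pos: [0.4957, 0.0148, 0.0744]
tool_rot: [-180.0, -0.1, 39.6]
force: [2.9, 5.2, -2.8]
width: 0.0114
gripper_force: 5.0
```

```bash
python3 -c "
from h import *
to((.457,.034,.075),81.1)"
```

```text
t 17.83 tcp [0.4957 0.0148 0.0744] psi 39.59 lin [-1.76 -3.95 -0.07] turn -0.7244229021492609 F [ 2.9  5.2 -2.8] w 0.011435808572811821
```

apply_moves(
  commands=[
    {"linear":[0.08,0.36,0],"turn":0.06},
    {"linear":[0.11,0.72,0],"turn":0.12},
    {"linear":[0.06,1.07,0],"turn":0.18},
    {"linear":[-0.01,1.43,0],"turn":0.24},
    {"linear":[-0.1,1.78,0],"turn":0.3},
    {"linear":[-0.22,2.12,0],"turn":0.36},
    {"linear":[-0.35,2.46,0],"turn":0.42},
    {"linear":[-0.51,2.8,0],"turn":0.48},
    {"linear":[-0.68,3.12,0],"turn":0.54},
    {"linear":[-0.87,3.42,0],"turn":0.6},
    {"linear":[-1.07,3.72,0],"turn":0.66},
    {"linear":[-1.07,3.72,0],"turn":0.66},
  ],
)

```text
t: 18.83
tcp_pos: [0.5107, -0.0224, 0.0743]
tool_rot: [180.0, -0.1, 1.7]
force: [2.8, -0.9, -0.3]
width: 0.0117
gripper_force: 5.0
```

```bash
python3 -c "
from h import *
to((.457,.034,.075),81.1)"
```

```text
t 18.83 tcp [ 0.5107 -0.0224  0.0743] psi 1.7 lin [-5.2  -5.8  -0.08] turn -1.3857481897021782 F [ 2.8 -0.9 -0.3] w 0.011731690666050171
```

apply_moves(
  commands=[
    {"linear":[0,0.15,0],"turn":0.02},
    {"linear":[0,0.3,0],"turn":0.05},
    {"linear":[-0.01,0.45,0],"turn":0.07},
    {"linear":[-0.02,0.58,0],"turn":0.09},
    {"linear":[-0.03,0.68,0],"turn":0.11},
    {"linear":[-0.04,0.78,0],"turn":0.13},
    {"linear":[-0.05,0.86,0],"turn":0.13},
    {"linear":[-0.05,0.92,0],"turn":0.13},
    {"linear":[-0.05,0.92,0],"turn":0.13},
  ],
)

```text
t: 19.58
tcp_pos: [0.5105, -0.0301, 0.0743]
tool_rot: [-179.9, -0.0, -5.6]
force: [5.1, 4.7, -0.1]
width: 0.0122
gripper_force: 5.0
```

apply_moves(
  commands=[
    {"linear":[-0.02,0.08,0],"turn":0},
    {"linear":[-0.05,0.16,0],"turn":0},
    {"linear":[-0.05,0.24,0],"turn":0},
    {"linear":[-0.05,0.24,0],"turn":0},
    {"linear":[-0.05,0.24,0],"turn":0},
  ],
)

```text
t: 20.0
tcp_pos: [0.5103, -0.0309, 0.0743]
tool_rot: [-179.8, -0.1, -5.5]
force: [6.5, 8.9, -0.9]
width: 0.0131
gripper_force: 5.0
```

apply_moves(
  commands=[
    {"linear":[0,-0.2,0],"turn":0},
    {"linear":[0,-0.25,0],"turn":0},
    {"linear":[0,-0.25,0],"turn":0},
    {"linear":[0,-0.25,0],"turn":0},
    {"linear":[0,-0.25,0],"turn":0},
  ],
  jaw=-0.3,
)

```text
t: 20.42
tcp_pos: [0.5088, -0.0317, 0.0739]
tool_rot: [180.0, 0.1, -5.6]
force: [-1.0, -0.1, -1.1]
width: 0.0304
gripper_force: 0.0
```

apply_moves(
  commands=[
    {"linear":[0,0,-0.4],"turn":0},
    {"linear":[0,0,-1.2],"turn":0},
    {"linear":[0,0,-2.5],"turn":0},
    {"linear":[0,0,-4],"turn":0},
    {"linear":[0,-2,-5.5],"turn":0},
    {"linear":[-2,-5,-7],"turn":0},
    {"linear":[-4,-8,-8.5],"turn":0},
    {"linear":[-6,-11,-10],"turn":0},
    {"linear":[-7,-14,-10],"turn":0},
    {"linear":[-7,-16,-10],"turn":0},
    {"linear":[-7,-17,-10],"turn":0},
    {"linear":[-7,-17,-10],"turn":0},
  ],
)

```text
t: 21.42
tcp_pos: [0.4565, 0.1468, 0.1745]
tool_rot: [-180.0, -0.0, -5.4]
force: [-0.1, 0.1, 0.1]
width: 0.0307
gripper_force: 0.0
```

```bash
python3 - <<'E'
from h import *
d=grab('side','s8'); t=grab('top','t8')
V=np.array(d['view']);f=240/np.tan(np.radians(d['vertical_fov'])/2)
for a in (-.0855,0.02,.12):
    p=V@np.array([.4508+.06*np.cos(a),-.0251+.06*np.sin(a),.094,1]);print(a,(p[0]/p[2]*f+d['cx']-300)*4,(p[1]/p[2]*f+d['cy']-260)*4)
cv2.imwrite('pics/v8.png',cv2.resize(np.array(d['frame'])[260:410,300:490,::-1],None,fx=4,fy=4,interpolation=cv2.INTER_CUBIC))
E
```

```text
-0.0855 256.47879488394824 198.35234265288182
0.02 250.6237104318543 190.0419063049926
0.12 244.16685339259243 182.64738094463723
```

My picture views are used up, so I'll check the post's position and the tray numerically.

```bash
python3 - <<'E'
from h import *
g=cv2.cvtColor(cv2.imread('pics/s8.png'),0)if 0 else cv2.imread('pics/s8.png',0)
g6=cv2.imread('pics/s6.png',0)
print(g[300:326,352:376:1][::2])
print('nose region diff',np.abs(g[345:415,370:430].astype(int)-g6[345:415,370:430]).mean())
E
```

```text
[[ 47  49  47  49  47  49  48  49  48  48  48  49  50  49  48  48  50  49
   49  49  50  50  49  51]
 [ 47  48  47  48  49  50  47  49  50  51  49  51  50  48  49  49  50  50
   51  51  51  52  52  50]
 [ 48  50  49  47  47  49  48  49  49  49  50  49  50  50  47  49  49  51
   50  49  51  52  50  52]
 [ 48  50  48  48  48  48  47  49  49  48  51  52  50  50  51  51  51  51
   51  51  51  51  52  52]
 [ 46  48  49  47  47  48  49  50  48  50  50  55  54  53  51  51  50  51
   49  51  51  52  51  52]
 [ 48  48  48  48  49  50  49  48  49  50  53  53  55  54  53  50  52  51
   51  52  50  51  51  50]
 [ 50  49  49  49  51  50  50  49  49  48  45  48  48  46  47  49  51  50
   51  50  49  50  51  58]
 [ 48  48  49  49  48  49  51  50  48  46  46  49  49  45  50  62  66  55
   54  82 111 109 126 151]
 [ 49  48  48  46  47  45  50  61  62  48  44  45  45  47  75 115 138 133
  118 142 167 178 189 197]
 [ 47  54  63  80 111 124 137 163 163 108  56  54  71 102 154 186 199 198
  198 200 194 183 171 160]
 [129 150 169 169 171 173 173 177 180 179 176 178 197 199 194 184 178 166
  156 153 148 146 147 148]
 [173 175 180 181 189 196 197 198 198 194 181 166 157 149 145 147 147 147
  151 159 164 176 189 197]
 [158 181 211 212 190 176 159 153 149 146 146 146 148 154 162 175 187 194
  205 208 208 210 210 210]]
nose region diff 0.9557142857142857
```

```bash
python3 -c "
from station import env
print(env.hand_in())"
```

```text
the job is handed in; nothing more can be done
None
```

The tray is home against the stop and the catch is closed behind it, both confirmed by contact force and a final image check; the job is handed in at about 21.5 s, though the press on the tail ran 5 to 8 N, above the 2 to 5 N you gave.

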